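Reload the label dispenser and hold its sprung cover shut

TASK

Reload the desktop label dispenser: slide the yellow roll of labels up off the spindle of its stand without tipping the stand, leaving the white spare roll on it, then set the yellow roll gently down over the white hub in the dispenser's black lower half and let go of it. Next fit the pale grey cover over the two steel dowels and press it fully down against the brake spring until the two halves meet. Do not drop either part, and finish while still holding the cover pressed shut with the fingers (do not let go), so that a colleague can put the screws in.

Things in the scene. Friction and masses are not known exactly. Their poses are not given: they have to be found in the camera images.
- dispenser: black lower half, stuck to the worktop (fixed). Origin: on the worktop under the hub axis; x from the front (label slot, tear bar) to the back, z up. Outline 80 (x) x 134 mm (y): tray 80 x 90 plus an ear 60 x 22 at each end. Flat joint face 22 mm above the worktop; tray inside 70 x 80 mm. Brass-rimmed holes are for screws. A fixed printer 135 mm tall is to its right: carry above it
- hub_top (a point): top centre of the white hub, 40 mm above the worktop on the dispenser's origin axis; hub diameter 20 mm, tapering over its top 7 mm to 10 mm
- dowel_1 (a point): tip of the steel dowel in the dispenser's +y ear, at x, y = (-18, +56) mm from its origin: 8 mm diameter, tapered nose, 15 mm above the joint face
- dowel_2 (a point): tip of the like dowel in the -y ear, at x, y = (+10, -56) mm: the dowels are staggered, so the cover fits one way round only
- brake (a joint): sprung brake disc, 48 mm diameter, round the hub. 0 = up, its top 14.5 mm above the worktop; up to 0.005 m pushed down. Spring 6 N at 0 plus 1 N per mm: the weight of roll and cover does not move it; with the roll in and the cover shut it reads about 0.0045
- roll: yellow label roll, cardboard core: outside diameter 56, height 30, bore 25 mm, about 90 g. Origin: centre of its underside, z along the bore. Starts as the upper roll on the spindle, underside 40 mm above the worktop; on the brake disc its underside is at 14.5 mm, its top at 44.5 mm
- spare_roll: white roll of the same size and origin, the lower one on the spindle, underside 10 mm above the worktop; it stays there
- stand: loose dark steel stand, 0.8 kg: round foot 88 mm diameter, 10 mm high; upright spindle of 18 mm diameter that ends 95 mm above the worktop. Origin: on the worktop under the spindle's axis
- cover: pale grey cover (upper half), about 160 g, loose, right way up on the worktop, within 0.8 rad of the dispenser's heading. Origin: centre of its lower joint face; shut, it lies 22 mm above the dispenser's origin with all axes alike. Outline as the dispenser's; roof 26 mm up, ears 10 mm thick. Green mark near the front at (-22, +33) mm. Unpressed on the roll it stays 4.5 mm above shut
- grip (a point): centre of the top of the cover's black finger grip, 50 mm above its origin: a rib 14 mm thick (x), 56 mm long (y), 24 mm high above the roof
- hole_1 (a point): lower mouth of the cover's dowel hole that goes on dowel_1, at x, y = (-18, +56) mm from the cover's origin: 10 mm diameter through the ear
- hole_2 (a point): the same for dowel_2, at x, y = (+10, -56) mm
Things that resemble listed ones, but are neither listed nor needed, are in the scene too. Leave any blue or pink look-alike of the roll alone.

How it is judged:
On the way, in this order (a step that is already met when the one before it is completed fails the run):
1. the yellow roll has been slid up clear of the spindle (z of roll in the frame of stand above 0.092 m), for 0.1 s.
2. the yellow roll sits on the hub, down on the brake disc, let go (horizontal distance between roll and dispenser below 0.005 m and z of roll in the frame of dispenser below 0.017 m and angle between roll's own z axis and vertical below 0.06 rad and contact force between the fingers and roll below 0.1 N), for 0.2 s.
At the end, for the whole second after the job is handed in: Roll on the hub (within 5 mm), brake down over 3 mm; cover on both dowels (3 mm, 0.05 rad), level (0.03 rad), shut to 1.5 mm, at rest, fingers still bearing on it with over 3 N; stand upright, white roll still down on its spindle (horizontal distance between roll and dispenser below 0.005 m and z of roll in the frame of dispenser below 0.0125 m and value of joint brake above 0.003 m and horizontal distance between cover and dispenser below 0.003 m and z of cover in the frame of dispenser below 0.0235 m and angle between the x axis of cover and the x axis of dispenser, either way round below 0.05 rad and angle between the z axis of cover and the z axis of dispenser, either way round below 0.03 rad and contact force between the fingers and cover above 3 N and linear speed of cover below 0.01 m/s and angle between stand's own z axis and vertical below 0.1 rad and horizontal distance between spare_roll and stand below 0.01 m and z of spare_roll in the frame of stand below 0.02 m); the arm keeps its last pose, push and grip.
It fails at once if the roll stand is tipped over (angle between stand's own z axis and vertical above 0.35 rad).
It fails at once if the white spare roll is taken off the spindle (z of spare_roll in the frame of stand above 0.092 m).
It fails at once if the yellow roll is dropped (falls freely by about 20 mm or more) (contact force between the fingers and roll below 0.1 N and linear speed of roll above 0.6 m/s).
It fails at once if the cover is dropped (falls freely by about 20 mm or more) (contact force between the fingers and cover below 0.1 N and linear speed of cover above 0.6 m/s).
It also fails if it takes over 64 s, if anything falls off the work surface, if the arm or the gripper's body presses on something with over 40 N, if the wrist force passes 120 N, or if a joint passes its speed limit or range.

ROBOT

A 6-joint arm with a two-finger parallel gripper is mounted at the origin on the work surface; the furniture and walls round the work are solid. World frame = base frame: x ahead of the robot, y to its left, z up, the work surface at z = 0. Lengths are in m, angles in rad, forces in N, time in s.
With the tool pointing down it reaches from about 0.375 to 0.975 m from the base axis. Payload 3.8 kg.
Tool frame: the origin (TCP) lies midway between the tips of the shut fingers; the grasp point (between the pads) lies 19 mm behind it; z points along the fingers, y is the line along which they close (so a half turn about z gives the same grasp; the last joint's range is limited). The gripper opens to 88 mm and grips with 3 to 60 N. Pads are 18 mm wide; open, the fingers measure 123 mm over their backs; the gripper's body (75 mm by 187 mm) begins 45 mm behind the grasp point.
Start: joints at [1.118, 0.264, 1.604, -0, 1.274, -0.037], TCP at [0.273, 0.617, 0.239] pointing down, gripper open.
Joint ranges: [-2.63, 2.63], [-0.94, 2.18], [0.31, 2.57], [-1.31, 4.45], [0, 2.66], [-2.55, 2.55]. Speed limits (rad/s): [2.57, 2.57, 3.14, 3.14, 3.14, 3.14].

INTERFACE

Orientations are given as a rotation vector (axis times angle).
In Python, from cell import manip, inverse_kinematics, cams, order gives the robot as it stands. Calls block until the motion is done:
- manip.move_pose(position, orientation): joint-space move of the TCP to a pose.
- manip.move_linear(position, rate=0.15, rot=None): straight line of the TCP; rot=None keeps the orientation; rate is the mean speed in m/s.
- manip.set_joints(angles): joint-space move.
- manip.set_gripper(opening, force=None): finger opening in m; force is the grip in N (None keeps the last); returns when the fingers have stopped.
- manip.dwell(seconds).
- inverse_kinematics(position, orientation): joint angles nearest the present ones, or None.
- manip.state(): the state.
- cams.capture(name): name is "scene" or "top"; returns a dict with "image" (480x640x3 uint8, blue, green, red), "z_map" (480x640 float32, m along the optical axis (not along the pixel's ray), 0 where there is no reading), "intrinsics" (3x3 intrinsics, pixels), "position" and "orientation" of the camera in the world. Camera axes: x right, y down, z forward; pixel columns grow to the right and rows downward; lengths in m; the calibration is good to about 2 mm. A picture is of the moment at which its call begins.
A pose or a line that the arm cannot do raises manip.IKError and nothing moves.
- order.close_job(): hands the job in; it is judged then, once.
The state is a dict: "clock": time; "joint_pos": joint angles; "joint_velocities": joint speeds; "tau": joint torques, N m; "tool_pos": TCP position; "tcp_rot": TCP orientation; "contact_force": force on the tool from outside, world axes, zero at the start; "moment": the same for the moment, N m; "gripper_width": finger opening in m; "grasp_force": force on a finger pad.
Only numpy, scipy, OpenCV 4.12 (cv2) and the standard library are available. Lean on these libraries where they do the work, as an engineer would, in place of code of your own. Each camera call takes 0.05 s, during which the arm holds its last target. There are 200 camera calls.

## Working session

There is one attempt and no reset: what is moved stays moved. The work goes in short steps, each a Python script; the robot and the scene stay as the last script left them, time stands still between calls to the robot, and variables do not carry over. Pictures are saved under pics/ and viewed, at most 10 in all, crops included, and the job is handed in when it is done.

```bash
mkdir -p pics; ls; cat > h.py <<'E'
import numpy as np, cv2
from scipy.spatial.transform import Rotation as R
from cell import manip, inverse_kinematics, cams, order
def rotm(o):
    o=np.array(o,float)
    return o if o.shape==(3,3) else R.from_rotvec(o).as_matrix() if o.size==3 else R.from_quat(o).as_matrix()
def cloud(c):
    """world xyz per pixel from z_map"""
    z=c["z_map"]; v,u=np.mgrid[:480,:640]; K=np.array(c["intrinsics"])
    p=np.stack([(u-K[0,2])/K[0,0]*z,(v-K[1,2])/K[1,1]*z,z],-1)
    return p@rotm(c["orientation"]).T+np.array(c["position"])
def ray(c,uv,z):
    """pixels onto plane at height z"""
    K=np.array(c["intrinsics"]); uv=np.atleast_2d(uv).astype(float)
    d=np.c_[(uv[:,0]-K[0,2])/K[0,0],(uv[:,1]-K[1,2])/K[1,1],np.ones(len(uv))]@rotm(c["orientation"]).T
    o=np.array(c["position"]); return o+d*((z-o[2])/d[:,2])[:,None]
def down(yaw):
    """tool down, closing axis (tool y) along world yaw"""
    y=np.array([np.cos(yaw),np.sin(yaw),0]); z=np.array([0,0,-1.]); x=np.cross(y,z)
    return R.from_matrix(np.c_[x,y,z]).as_rotvec()
E
python3 - <<'E'
from h import *
import pickle
for n in("top","scene"):
    c=cams.capture(n); cv2.imwrite(f"pics/{n}0.png",c["image"]); pickle.dump(c,open(n+".pkl","wb"))
    print(n,c["position"],c["orientation"],c["intrinsics"],(c["z_map"]>0).mean())
print(manip.state())
E
```

```text
pics
top [ 0.21103195 -0.00523222  1.56442035] [-2.16884852  2.15366839 -0.12931785] [[613.58693485   0.         317.33453349]
 [  0.         613.58693485 242.53267688]
 [  0.           0.           1.        ]] 0.9959505208333334
scene [-0.36894531 -0.92081872  0.7873    ] [-2.01585048  0.75366133 -0.38940881] [[539.98274674   0.         330.26078011]
 [  0.         539.98274674 242.33918586]
 [  0.           0.           1.        ]] 0.99615234375
{'clock': 0.1, 'joint_pos': array([ 1.11809528e+00,  2.64681004e-01,  1.60522293e+00, -1.18321694e-05,
        1.27375115e+00, -3.68903814e-02]), 'joint_velocities': array([ 0.00110496,  0.00041107, -0.00346065,  0.00056799,  0.00219984,
       -0.00078332]), 'tau': array([ 1.07338336e-03, -5.03619182e+01, -3.58070791e+01,  7.30247539e-02,
        2.33308354e-02, -5.75598142e-05]), 'tool_pos': array([0.27236686, 0.61689443, 0.23751823]), 'tcp_rot': array([-0.64835206, -3.07346102,  0.00314688]), 'contact_force': array([-1.02110334,  0.37338961,  0.21355282]), 'moment': array([-0.010371  , -0.01352593,  0.00797572]), 'grasp_force': 0.0, 'gripper_width': 0.08777795374632934}
```

View pics/top0.png

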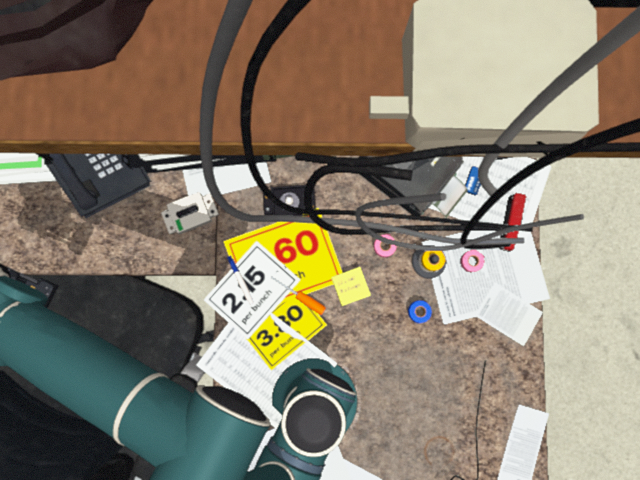

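View pics/scene0.png

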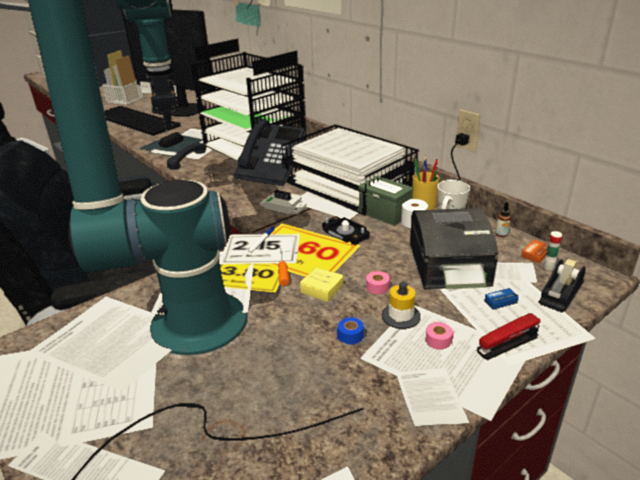

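Top view: cover at about (190,213), dispenser at (290,200) partly under cables, stand with the yellow roll at (432,260). Look-alikes: pink rolls (385,245) and (472,261), and a blue roll (420,311). In the scene view, a white roll stands by the printer at (414,210). The yellow roll on the spindle, scene (402,297), is the one on the stand above a white roll. I'll confirm it in one enlarged crop.

```bash
python3 - <<'E'
from h import *
import pickle
t=pickle.load(open("top.pkl","rb")); s=pickle.load(open("scene.pkl","rb"))
def cr(c,x,y,w,h): return cv2.resize(c["image"][y:y+h,x:x+w],(400,300),interpolation=cv2.INTER_CUBIC)
cv2.imwrite("pics/crops.png",np.vstack([np.hstack([cr(t,150,165,100,75),cr(t,245,165,100,75)]),np.hstack([cr(s,250,175,133,100),cr(s,360,250,107,80)])]))
P=cloud(t);Q=cloud(s)
for n,C,(u,v) in [("cover",P,(190,213)),("disp",P,(290,200)),("rollT",P,(432,252)),("roll S",Q,(402,297)),("coverS",Q,(285,202)),("dispS",Q,(345,228)),("printer",Q,(450,235)),("cable",P,(210,100)),("cab",P,(300,100)),("cable2",P,(250,100)),("box",P,(500,60)),("cabl3",P,(390,172)),("cabl4",P,(300,216)),("cabl5",P,(450,228)),("cabl6",P,(400,200)),("tray?",P,(420,180))]: print(n,C[v,u].round(3))
E
```

```text
cover [0.466 0.316 0.03 ]
disp [0.499 0.063 0.042]
rollT [ 0.367 -0.288  0.072]
roll S [ 0.336 -0.304  0.069]
coverS [0.458 0.294 0.026]
dispS [0.493 0.058 0.023]
printer [ 0.542 -0.261  0.122]
cable [0.299 0.039 1.319]
cab [0.363 0.007 1.143]
cable2 [0.306 0.025 1.3  ]
box [ 0.373 -0.121  1.191]
cabl3 [ 0.302 -0.051  1.183]
cabl4 [0.301 0.01  1.008]
cabl5 [ 0.304 -0.147  0.916]
cabl6 [ 0.288 -0.061  1.158]
tray? [ 0.534 -0.252  0.124]
```

View pics/crops.png

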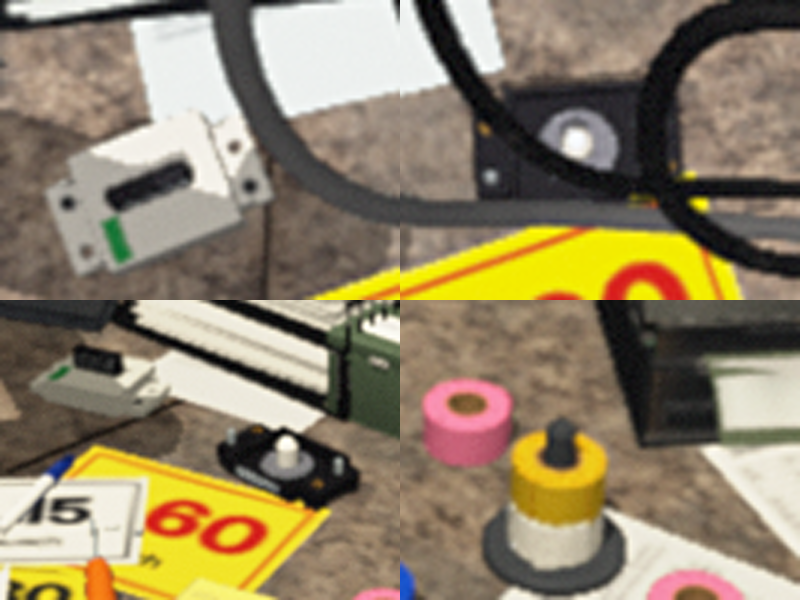

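The crop confirms it: the yellow roll is above the white one on the dark stand at scene (402,297), the pink and blue rolls are separate. In the top view, the dispenser shows its hub at (289,201) and dowel_1 at (267.5,209). In the scene view, the dowels are at (327,221) and (362,230). Now I'll measure them.

```bash
cat > m.py <<'E'
from h import *
def cent(img,box,lo,hi,near):
    """centroid of hsv-mask blob nearest 'near' in 8x upsampled box"""
    x,y,w,h=box; k=8
    c=cv2.resize(img[y:y+h,x:x+w],None,fx=k,fy=k,interpolation=cv2.INTER_CUBIC)
    m=cv2.inRange(cv2.cvtColor(c,cv2.COLOR_BGR2HSV),np.array(lo),np.array(hi))
    n,l,st,ce=cv2.connectedComponentsWithStats(m)
    uv=(ce+.5)/k-.5+[x,y]; ok=[i for i in range(1,n) if st[i,4]>60]
    i=min(ok,key=lambda i:np.hypot(*(uv[i]-near)))
    cnt=max(cv2.findContours((l==i).astype(np.uint8),0,2)[0],key=cv2.contourArea)[:,0]
    return uv[i],st[i,4]/k/k,(cnt+.5)/k-.5+[x,y]
E
python3 - <<'E'
from m import *
import pickle
t=pickle.load(open("top.pkl","rb")); s=pickle.load(open("scene.pkl","rb"))
T,S=t["image"],s["image"]
def show(n,c,box,lo,hi,near,z):
    try:
        uv,a,cn=cent(c["image"],box,lo,hi,near); r=cv2.minEnclosingCircle(cn.astype(np.float32))
        print(n,uv.round(2),"area",round(a,1),ray(c,uv,z)[0].round(4),"circ",np.round(r[0],2),round(r[1],2),ray(c,r[0],z)[0].round(4))
    except Exception as e: print(n,e)
show("roll T",t,(410,240,45,40),(18,120,100),(32,255,255),(432,259),.07)
show("roll S",s,(380,270,45,60),(18,120,80),(32,255,255),(402,297),.055)
show("spindle T",t,(415,245,35,32),(0,0,0),(180,255,100),(434,258),.095)
show("hub T",t,(280,192,20,18),(0,0,200),(180,90,255),(289,200.7),.04)
show("disc T",t,(275,185,30,26),(0,0,95),(180,90,255),(289,200.7),.0145)
show("hub S",s,(335,215,22,22),(0,0,190),(180,80,255),(345,226),.035)
show("d1 T",t,(262,204,12,10),(0,0,80),(180,120,255),(267.5,209.2),.037)
show("d1 S",s,(322,212,10,16),(0,0,95),(180,90,255),(327,221),.03)
show("d2 S",s,(357,222,10,16),(0,0,95),(180,90,255),(362,230),.03)
show("green T",t,(170,214,20,20),(45,100,40),(90,255,255),(179,225),.026)
show("rib T",t,(170,200,35,20),(0,0,0),(180,255,80),(187,211),.047)
for p in [(167,215.75),(171.5,227.5),(208.7,201.7),(212.5,211.5)]: print(p,ray(t,p,.01)[0].round(4))
print(T[200:216,262:274].max(2)); 
P=cloud(t); q=P[190:240,155:225].reshape(-1,3)
for a,b in((.02,.034),(.006,.016),(.042,.056)):
    k=q[(q[:,2]>a)&(q[:,2]<b)]; r=cv2.minAreaRect(k[:,:2].astype(np.float32)); print(a,len(k),k[:,2].mean().round(4),np.array(r[0]).round(4),np.array(r[1]).round(4),r[2])
q=cloud(s)[195:260,310:385].reshape(-1,3); k=q[(q[:,2]>.016)&(q[:,2]<.027)]
r=cv2.minAreaRect(k[:,:2].astype(np.float32)); print(len(k),np.array(r[0]).round(4),np.array(r[1]).round(4),r[2])
E
```

```text
roll T [432.64 260.13] area 336.7 [ 0.3469 -0.2891  0.07  ] circ [432.97 259.37] 12.36 [ 0.3488 -0.2899  0.07  ]
roll S [401.85 297.88] area 498.4 [ 0.3473 -0.2937  0.055 ] circ [401.56 297.08] 15.0 [ 0.3489 -0.2913  0.055 ]
spindle T [433.36 258.54] area 60.0 [ 0.3485 -0.2862  0.095 ] circ [433.31 258.55] 4.52 [ 0.3485 -0.286   0.095 ]
hub T [288.85 200.33] area 38.4 [0.4985 0.0657 0.04  ] circ [288.72 200.32] 3.72 [0.4985 0.066  0.04  ]
disc T [290.15 199.04] area 204.3 [0.5067 0.0636 0.0145] circ [289.14 201.13] 9.96 [0.5012 0.0661 0.0145]
hub S [344.72 224.65] area 42.9 [0.4907 0.0569 0.035 ] circ [344.65 225.04] 4.99 [0.4892 0.0554 0.035 ]
d1 T [267.2  208.75] area 13.1 [0.4771 0.1202 0.037 ] circ [267.16 208.75] 2.14 [0.4771 0.1203 0.037 ]
d1 S [325.96 216.16] area 89.1 [0.4891 0.1365 0.03  ] circ [326.5 217. ] 7.34 [0.487  0.1316 0.03  ]
d2 S [362.14 229.61] area 12.2 [0.5137 0.0106 0.03  ] circ [362.19 229.69] 2.64 [0.5135 0.0102 0.03  ]
green T [178.73 224.63] area 35.7 [0.4366 0.3444 0.026 ] circ [178.88 224.56] 5.41 [0.4368 0.344  0.026 ]
rib T [186.49 211.01] area 120.0 [
[... 593 characters left out ...]
9  74  99  85  60  48  50  45  40]
 [142  88  44  70 127 169 151  87  47  43  39  40]
 [138  89  47  67 121 171 150  88  50  46  42  37]
 [140 108  52  50  93 122 113  73  47  43  38  42]
 [143 124  65  44  57  68  67  53  39  45  37  40]
 [148 127  68  46  46  48  45  48  46  50  32  38]
 [151 135  68  38  40  38  39  38  36  36  27  38]
 [142 126  81  40  38  34  38  41  36  36  35  46]
 [ 90  89  70  62  64  64  59  64  66  65  72  68]]
0.02 905 0.0258 [0.468  0.3245] [0.0823 0.1012] 22.036739349365234
0.006 401 0.0101 [0.4663 0.3212] [0.1278 0.1768] 0.8314641118049622
0.042 124 0.0486 [0.4686 0.3212] [0.0149 0.0552] 24.714420318603516
523 [0.5475 0.1105] [0.1856 0.2183] 4.489336013793945
```

```bash
python3 - <<'E'
from m import *
import pickle
t=pickle.load(open("top.pkl","rb")); s=pickle.load(open("scene.pkl","rb"))
V=s["image"].max(2)
print(V[210:228,321:334]); print(V[222:240,356:369])
# left ear edge and back edge of dispenser in top view: subpixel crossings of 85
def cross(a,th=85):
    for i in range(len(a)-1):
        if a[i]>th>=a[i+1]: return i+(a[i]-th)/(a[i]-a[i+1])
G=t["image"].max(2).astype(float)
e=[(258+cross(G[v,258:270]),v) for v in range(197,213) if cross(G[v,258:270])]
w=ray(t,e,.022); print("left ear edge",np.array(e).round(1).tolist()); f=np.polyfit(w[:,0],w[:,1],1); print(f,np.std(w[:,1]-np.polyval(f,w[:,0])),w[:,0].min(),w[:,0].max(),w[:,1].mean())
e=[(u,180+cross(G[180:196,u])) for u in range(276,303) if cross(G[180:196,u])]
w=ray(t,e,.022); print("back edge",np.array(e).round(1).tolist()); f=np.polyfit(w[:,1],w[:,0],1); print(f,np.std(w[:,0]-np.polyval(f,w[:,1])),w[:,1].min(),w[:,1].max())
for y in(np.pi/2,0): 
  print(y,[None if q is None else np.round(q,2) for q in (inverse_kinematics([.3475,-.289,z],down(y)) for z in(.25,.053))])
for y in(.8,.8+np.pi,.8-np.pi,2.4,-.8): print(y,inverse_kinematics([.4985,.066,.03],down(y)))
for y in(.383,.383-np.pi): print(y,inverse_kinematics([.4688,.3212,.03],down(y)),inverse_kinematics([.4985,.066,.05],down(y-.32)))
E
```

```text
[[235 237 239 239 239 238 238 237 237 237 237 237 237]
 [198 213 228 236 236 239 240 237 238 238 238 236 237]
 [147 153 172 199 212 231 235 236 238 239 238 238 238]
 [139 134 132 144 155 179 198 213 231 236 237 238 240]
 [144 133 131 134 144 151 155 159 175 198 212 230 238]
 [141 140 141 146 149 144 139 137 141 154 162 177 198]
 [135 139 144 146 141 143 141 138 141 139 138 128 125]
 [133 134 142 141 144 149 147 136 134 127 110  81  71]
 [139 138 138 137 148 168 160 129 106  82  65  41  54]
 [140 138 139 133 141 156 141 101  65  38  25  27  31]
 [141 143 143 136 130 141 121  73  32  23  23  20  22]
 [141 139 131 113 110 130 115  65  22  20  19  22  24]
 [129 114  79  54  72 111 101  54  23  24  22  23  27]
 [109  68  29  21  33  58  54  34  24  21  22  21  21]
 [109  45  12  20  21  25  29  27  24  21  21   9  16]
 [112  48   7  12  23  22  26  26  23  18  15  13  12]
 [110  52  17  18  23  26  27   9  20  13  19  12  18]
 [113  71  28  15  23  24  21  21  15  16  15  15  23]]
[[ 94 118 133 146 163 168 169 159 145 138 127 125 122]
 [ 44  63  84 119 145 167 170 161 150 135 129 126 126]
[... 2059 characters left out ...]
9e+00 -4.44089210e-16
  8.23330146e-01 -7.17906365e-01]
3.941592653589793 [ 8.20936348e-02  1.72586223e-01  2.14567629e+00 -4.44089210e-16
  8.23330146e-01  2.42368629e+00]
-2.3415926535897933 [ 8.20936348e-02  1.72586223e-01  2.14567629e+00 -8.88178420e-16
  8.23330146e-01  2.42368629e+00]
2.4 [ 8.20936348e-02  1.72586223e-01  2.14567629e+00 -4.44089210e-16
  8.23330146e-01 -2.31790637e+00]
-0.8 [ 8.20936348e-02  1.72586223e-01  2.14567629e+00 -8.88178420e-16
  8.23330146e-01  8.82093635e-01]
0.383 [0.55686187 0.28126392 2.00720642 0.         0.85312232 0.17386187] [ 8.20936348e-02  1.41630243e-01  2.13513422e+00 -4.44089210e-16
  8.64828194e-01  1.90936348e-02]
-2.758592653589793 None None
```

```bash
python3 - <<'E'
from h import *
import pickle
t=pickle.load(open("top.pkl","rb")); s=pickle.load(open("scene.pkl","rb"))
a=ray(s,[(326.2,220.2),(362.1,229.9)],.0295); v=a[1]-a[0]; print(a.round(4),np.hypot(v[0],v[1]),"yaw",np.arctan2(v[1],v[0])-np.arctan2(-112,28))
for C in(cloud(t),cloud(s)):
    q=C.reshape(-1,3); k=q[(q[:,2]>.085)&(q[:,2]<.15)&(abs(q[:,1]+.29)<.13)&(q[:,0]>.37)]; print(np.percentile(k[:,0],[0,1,5,50]))
manip.set_gripper(.085,force=10)
manip.move_pose([.3475,-.289,.25],down(-np.pi/2))
manip.move_linear([.3475,-.289,.12],rate=.2)
print(manip.state()["clock"],manip.state()["tool_pos"])
c=cams.capture("scene"); cv2.imwrite("pics/a.png",cv2.resize(c["image"][180:380,300:500],(600,600)))
E
```

```text
[[0.475  0.1186 0.0295]
 [0.5131 0.0101 0.0295]] 0.11496546888758062 yaw 0.09347867464158943
[0.45812396 0.46694615 0.47826063 0.53925454]
[0.45851837 0.47022321 0.48954583 0.60305033]
4.3417 [ 0.34817729 -0.28945996  0.12081477]
```

View pics/a.png

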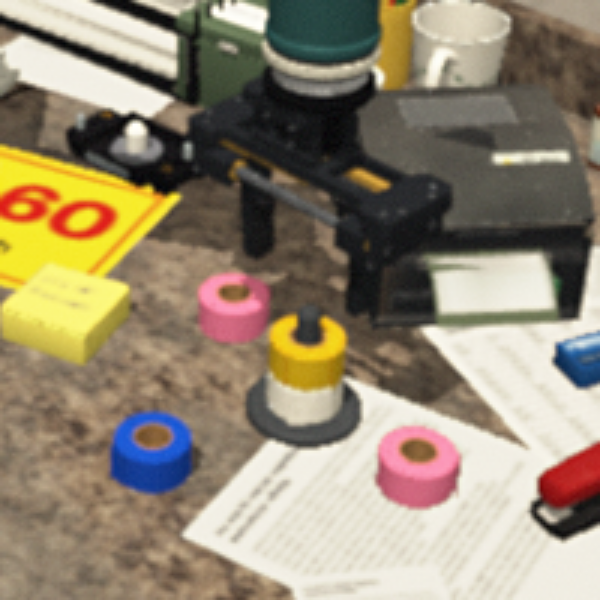

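```bash
python3 - <<'E'
from h import *
c=cams.capture("scene"); print("tips midpoint by ray",ray(c,(403,271.7),.12)[0].round(3))
P=[.3477,-.289]
def st(m):
    s=manip.state(); print(m,round(s["clock"],1),s["tool_pos"].round(4),"F",s["contact_force"].round(1),"w",round(s["gripper_width"],4),"g",round(s["grasp_force"],1)); return s
manip.move_linear(P+[.054],rate=.1); st("down")
manip.set_gripper(.05,force=4); st("grip y")
manip.set_gripper(.075); st("open")
manip.move_pose(P+[.054],down(0)); st("turn")
manip.set_gripper(.05,force=4); st("grip x")
E
```

```text
tips midpoint by ray [ 0.352 -0.288  0.12 ]
down 5.2 [ 0.3481 -0.2894  0.0545] F [ 0.4 -0.3 -1. ] w 0.085 g 0.0
grip y 5.8 [ 0.3479 -0.2892  0.0544] F [-0.4  0.7  1.6] w 0.0562 g 4.0
open 6.3 [ 0.3476 -0.2889  0.0539] F [ 0.8 -0.4  0.5] w 0.0745 g 0.0
turn 7.7 [ 0.3477 -0.289   0.054 ] F [-0.4 -0.1  0.5] w 0.0751 g 0.0
grip x 8.1 [ 0.3478 -0.289   0.054 ] F [-0.  -0.5 -0.4] w 0.0559 g 4.0
```

```bash
cat >> h.py <<'E'
def st(m):
    s=manip.state(); print(m,round(s["clock"],1),s["tool_pos"].round(4),"F",s["contact_force"].round(1),"w",round(s["gripper_width"],4),"g",round(s["grasp_force"],1)); return s
E
python3 - <<'E'
from h import *
P=[.3477,-.289]
manip.set_gripper(.05,force=15)
manip.move_linear(P+[.128],rate=.08); st("lift"); manip.dwell(.15)
manip.move_linear(P+[.26],rate=.2); st("high")
c=cams.capture("scene"); a=cv2.resize(c["image"][170:370,300:500],(400,400))
t=cams.capture("top"); b=cv2.resize(t["image"][200:300,380:480],(400,400))
cv2.imwrite("pics/b.png",np.hstack([a,b]))
E
```

```text
lift 9.4 [ 0.3473 -0.2886  0.1274] F [-0.8 -0.1 -1. ] w 0.0556 g 15.0
high 10.3 [ 0.3471 -0.2885  0.2587] F [ 0.7  0.4 -0.6] w 0.0557 g 15.0
```

View pics/b.png

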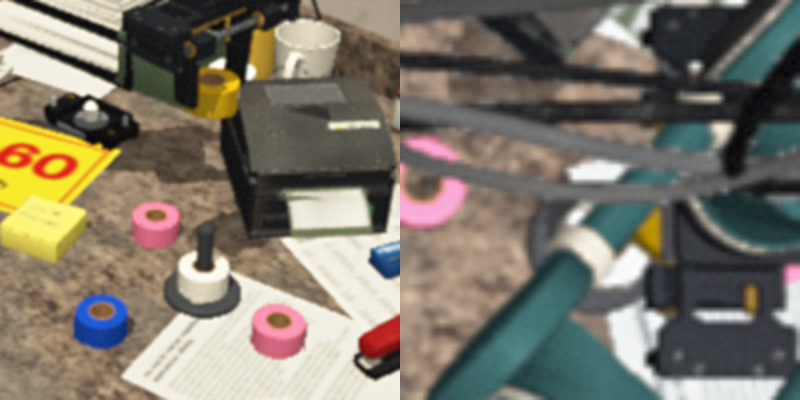

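Top-left crop: the yellow roll is in the fingers at (215,90), and the white roll is still on the spindle. The top view is blocked by the arm. Next I'll carry it to the hub and lower it while watching the force.

```bash
python3 - <<'E'
from h import *
H=[.4985,.0657]
manip.move_pose(H+[.25],down(.85)); st("above")
manip.move_linear(H+[.075],rate=.2)
for z in(.052,.046,.040,.035,.031,.0285):
    manip.move_linear(H+[z],rate=.05); s=st("z")
    if abs(s["contact_force"]).max()>8: print("stop"); break
c=cams.capture("scene"); a=cv2.resize(c["image"][180:280,280:400],(600,500),interpolation=cv2.INTER_CUBIC); cv2.imwrite("pics/c.png",a)
E
```

```text
above 11.9 [0.4984 0.0649 0.2498] F [-0.4 -0.1 -1.7] w 0.0557 g 15.0
z 13.5 [0.4982 0.0657 0.0516] F [ 0.2 -0.3 -0.6] w 0.0558 g 15.0
z 13.8 [0.4988 0.0658 0.0459] F [ 1.2  1.4 -1.6] w 0.0561 g 15.0
z 14.0 [0.4989 0.0659 0.0398] F [ 2.2  1.6 -2.5] w 0.0556 g 15.0
z 14.3 [0.4989 0.0659 0.0348] F [ 2.3  3.  -3.4] w 0.0557 g 15.0
z 14.5 [0.4989 0.0659 0.0309] F [ 4.8  3.  -2.8] w 0.056 g 15.0
z 14.8 [0.499  0.0658 0.0286] F [ 3.9  3.4 -1.5] w 0.0554 g 15.0
```

View pics/c.png

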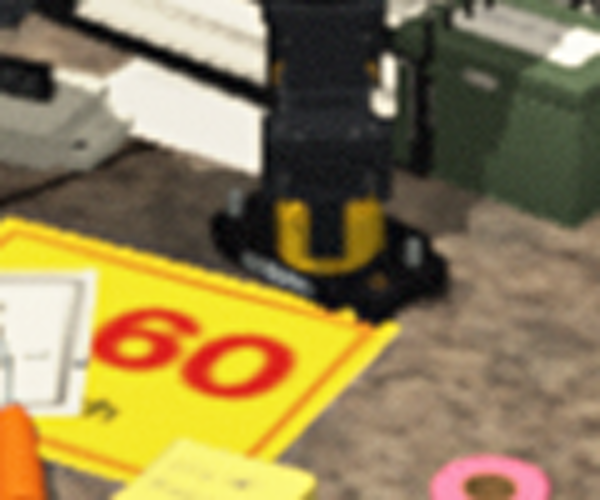

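```bash
python3 - <<'E'
from h import *
z=.0305; p=np.array([.5005,.0675])
def F():
    a=[]
    for _ in range(3): manip.dwell(.02); a.append(manip.state()["contact_force"])
    return np.mean(a,0)
manip.move_linear([*p,z],rate=.03); print(F().round(1)); 
def probe(ax,p):
    lim=[]
    for sg in(1,-1):
        q=p.copy()
        for i in range(9):
            q[ax]+=sg*.0007; manip.move_linear([*q,z],rate=.03); f=F()[ax]
            if f*sg<-2.5: break
        lim.append(manip.state()["tool_pos"][ax]); print(ax,sg,round(lim[-1],4),round(f,1))
        manip.move_linear([*p,z],rate=.04)
    p=p.copy(); p[ax]=np.mean(lim); manip.move_linear([*p,z],rate=.04); return p
p=probe(0,p); p=probe(1,p); print(p,F().round(1)); st("end")
E
```

```text
[ 0.2 -0.  -0.4]
0 1 0.504 -3.3
0 -1 0.4982 5.7
1 1 0.0706 -3.6
1 -1 0.065 2.9
[0.50106198 0.06779455] [-0.4 -0.3 -1.3]
end 22.7 [0.501  0.0677 0.0305] F [-0.1 -0.6 -1.9] w 0.0556 g 15.0
```

```bash
python3 - <<'E'
from m import *
import pickle
p=[.5011,.0678]
manip.move_linear(p+[.0288],rate=.04); st("down")
manip.set_gripper(.074); manip.dwell(.2); st("open")
manip.move_linear(p+[.10],rate=.15); 
manip.move_pose([.4705,.3225,.17],down(.383)); st("over cover")
t=[cams.capture("top") for _ in range(3)]; s=[cams.capture("scene") for _ in range(3)]
for n,L in(("top",t),("scene",s)):
    c=L[0]; c["image"]=np.mean([x["image"] for x in L],0).astype(np.uint8); pickle.dump(c,open(n+"2.pkl","wb"))
def r(c,box,scale=5): x,y,w,h=box; return cv2.resize(c["image"][y:y+h,x:x+w],(400,300),interpolation=cv2.INTER_CUBIC)
cv2.imwrite("pics/d.png",np.vstack([np.hstack([r(t[0],(245,175,80,60)),r(s[0],(310,205,72,54))]),np.hstack([r(s[0],(230,170,100,75)),r(t[0],(150,180,80,60))])]))
E
```

```text
down 22.9 [0.5009 0.0677 0.0286] F [ 0.5  0.3 -0.7] w 0.0561 g 15.0
open 23.6 [0.5011 0.0678 0.0288] F [-0.1 -0.4 -0.4] w 0.0739 g 0.0
over cover 25.3 [0.4699 0.3215 0.1686] F [-0.2 -0.4  0.5] w 0.0741 g 0.0
```

View pics/d.png

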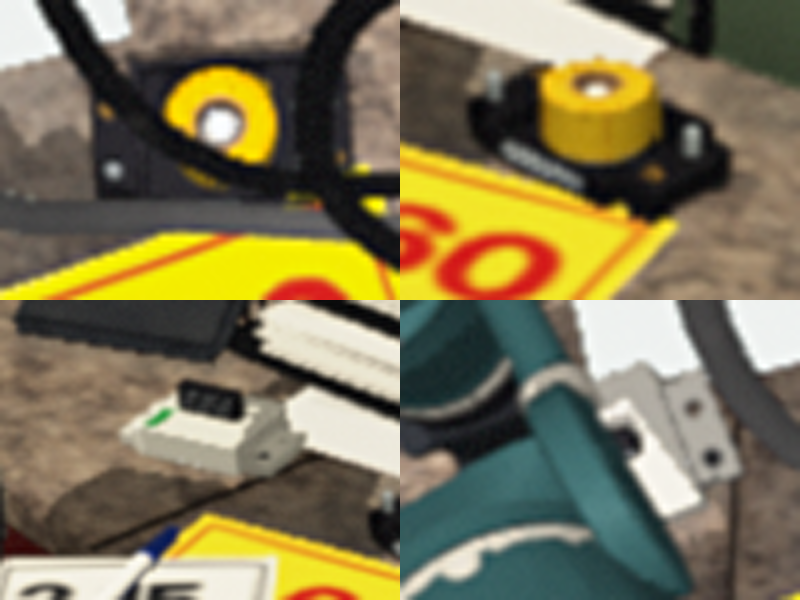

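```bash
python3 - <<'E'
from m import *
import pickle
t=pickle.load(open("top2.pkl","rb")); s=pickle.load(open("scene2.pkl","rb"))
hub=np.array([.5011,.0678])
def g(n,c,box,lo,hi,near,z):
    uv,a,cn=cent(c["image"],box,lo,hi,near); p=ray(c,uv,z)[0][:2]; print(n,uv.round(2),round(a,1),p.round(4)); return p,cn
hT,_=g("hub T",t,(282,192,16,16),(0,0,190),(180,90,255),(289,200.3),.04)
rT,_=g("roll T",t,(275,185,30,28),(18,120,120),(32,255,255),(289,200.3),.0445)
hS,_=g("hub S",s,(340,213,14,12),(0,0,190),(180,90,255),(345.5,220.5),.04)
for th in(70,100,120):
    d1,_=g("d1 T",t,(264,205,8,8),(0,0,th),(180,130,255),(267.4,208.8),.033)
    d2,_=g("d2 S",s,(358,225.0.__int__(),7,10),(0,0,th),(180,130,255),(362,229.6),.0295)
v=d1-hT; print("yaw T",np.arctan2(v[1],v[0])-np.arctan2(56,-18),np.hypot(*v)*1e3)
d1S=ray(s,(326.2,220.2),.0295)[0][:2]; 
for d,n in((d1S,"d1S"),(d2,"d2S")):
    v=d-hS; print(n,v.round(4),np.hypot(*v),"yaw",np.arctan2(v[1],v[0])-(np.arctan2(56,-18) if n=="d1S" else np.arctan2(-56,10)))
_,cn=g("bar S",s,(326,228,22,15),(0,0,90),(25,120,255),(336,235),.024)
w=ray(s,cn,.024)[:,:2]; r=cv2.minAreaRect(w.astype(np.float32)); print("bar",r)
print("line",cv2.fitLine(w.astype(np.float32),cv2.DIST_L2,0,.01,.01).ravel())
# back edge of the dispenser silhouette in T, unobstructed columns
b=t["image"].max(2).astype(int); print(b[183:190,274:306:3])
E
```

```text
hub T [288.6  199.87] 32.1 [0.4996 0.0663]
roll T [290.2  196.35] 238.7 [0.5078 0.0622]
hub S [344.97 220.82] 6.2 [0.4998 0.066 ]
d1 T [267.25 208.61] 14.0 [0.4781 0.1204]
d2 S [362.08 229.75] 17.6 [0.5137 0.0108]
d1 T [267.25 208.55] 8.6 [0.4783 0.1204]
d2 S [362.12 229.59] 11.2 [0.5143 0.0113]
d1 T [267.24 208.55] 6.0 [0.4783 0.1204]
d2 S [362.14 229.39] 7.6 [0.5151 0.0121]
yaw T 0.06519372861768757 58.147375306776546
d1S [-0.0248  0.0526] 0.058187464916006834 yaw 0.1295293606772432
d2S [ 0.0153 -0.0539] 0.05599547791814415 yaw 0.10070176969311118
bar S [328.72 234.9 ] 8.9 [0.4338 0.0589]
bar ((0.43415766954421997, 0.053892526775598526), (0.007524098269641399, 0.0353500097990036), 10.644755363464355)
line [ 0.25521109 -0.9668854   0.43573484  0.05359736]
[[147 139 119 120 122 174 145 126 136 131 108]
 [156 104  94  92 102 123 115 103 104 113  88]
 [125  93  78  78  81  75  81  75  66  68  58]
 [ 99  74  60  58  50  47  49  50  52  47  41]
 [ 63  45  49  46  37  33  25  28  29  34  31]
 [ 43  34  27  30  90 135  79  26  35  45  34]
 [ 33  33  29  90 207 250 192  73  44  47  36]]
```

```bash
python3 - <<'E'
from m import *
import pickle
C=[.4701,.3230]
manip.set_gripper(.05,force=6)
manip.move_linear(C+[.06],rate=.15); manip.move_linear(C+[.0275],rate=.06); st("at rib")
manip.set_gripper(0,force=6); st("soft grip")
manip.set_gripper(0,force=35); s=st("grip"); print(s["moment"].round(2))
manip.move_linear(C+[.12],rate=.12); s=st("lift"); print(s["moment"].round(2))
D=[.5011,.0678]
manip.move_pose(D+[.12],down(.073)); manip.move_linear(D+[.078],rate=.1); s=st("hover"); print(s["moment"].round(2))
t=cams.capture("top"); s=cams.capture("scene"); pickle.dump((t,s),open("hover.pkl","wb"))
def r(c,box): x,y,w,h=box; return cv2.resize(c["image"][y:y+h,x:x+w],(400,300),interpolation=cv2.INTER_CUBIC)
cv2.imwrite("pics/e.png",np.hstack([r(t,(245,175,80,60)),r(s,(310,195,80,60))]))
E
```

```text
at rib 27.7 [0.4698 0.3228 0.0268] F [-1.  -0.6 -0.1] w 0.0501 g 0.0
soft grip 28.3 [0.4701 0.323  0.0275] F [-0.2  0.5  0.2] w 0.0138 g 6.0
grip 28.5 [0.4701 0.323  0.0275] F [-0.2  1.   0.5] w 0.0138 g 35.0
[-0.06  0.06 -0.06]
lift 29.4 [0.4694 0.3226 0.1191] F [-0.2  0.3 -1.6] w 0.0136 g 35.0
[-0.06  0.02  0.05]
hover 31.0 [0.501  0.0684 0.0778] F [ 0.5 -0.2 -1.1] w 0.0139 g 35.0
[-0.04  0.07  0.02]
```

View pics/e.png

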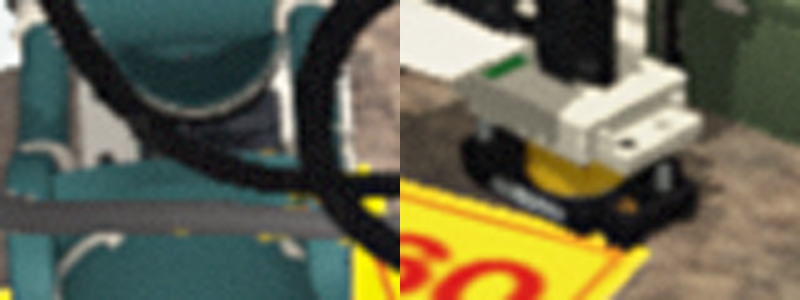

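```bash
python3 - <<'E'
from m import *
import pickle
t,s=pickle.load(open("hover.pkl","rb"))
b=np.array([.0013,.0018]); y=.073; Rm=np.array([[np.cos(y),-np.sin(y)],[np.sin(y),np.cos(y)]])
o=np.array([.5011,.0680]); z0=.0778-.0275
uv,a,cn=cent(s["image"],(322,200,20,16),(45,80,30),(90,255,255),(331,208)); p=ray(s,uv,z0+.026)[0][:2]+b
print("green",uv,a,p,"local",(p-o)@Rm)
V=s["image"].max(2); print(V[214:230,350:372])
for q in((355.4,224),(363,219.4)): p=ray(s,q,z0+.010)[0][:2]+b; print(q,p,"local",(p-o)@Rm)
p=ray(t,(245+105/5,175+157/5),z0+.01)[0][:2]+b; print("T hole?",(p-o)@Rm)
E
```

```text
green [330.62568556 207.93064442] 17.09375 [0.47759067 0.10088221] local [-0.02104845  0.03450929]
[[241 240 243 241 241 241 240 234 216 183 162 147 139 155 193 214 181  86
   48  50  49  51]
 [240 241 242 240 239 235 216 182 155 144 141 144 145 155 177 184 157  84
   48  46  54  50]
 [241 242 240 235 215 175 149 139 138 139 144 156 174 189 200 189 164 118
   77  66  55  49]
 [241 238 223 192 152 141 137 141 146 154 171 195 222 238 237 232 214 191
  159 125  83  58]
 [229 206 164 144 136 143 147 155 174 198 215 228 233 237 239 241 241 244
  235 194 122  75]
 [167 157 140 144 149 151 172 197 223 239 233 213 203 214 231 240 242 241
  228 187 123  81]
 [169 163 147 154 174 197 224 238 241 241 232 212 202 215 229 236 225 198
  174 147 110  78]
 [206 200 182 195 217 233 241 243 241 241 240 238 236 233 224 200 170 154
  144 127  95  78]
 [183 192 208 221 212 200 211 234 241 241 240 240 233 207 188 157 143 141
  132 103  85  81]
 [180 181 187 174 128  95 136 208 240 240 238 228 197 165 153 146 135 131
  123 106  98 109]
 [187 188 190 196 167 145 165 205 234 226 203 171 155 147 139 133 130 124
  128 131 132 129]
 [176 182 201 228 233 233 224 216 192 168 155 142 129 120 103  91  90  93
  105 126 134 132]
 [169 174 181 194 210 220 196 171 149 135 129 115  80  56  44  59  74  90
   86  93  97 110]
 [158 162 166 172 175 172 159 143 129 110  81  56  53  45  24  32  65  90
   91  83  80  89]
 [144 152 158 170 169 159 135 119  81  48  26  59  92  84  41  24  61  93
  100  94  94 104]
 [141 143 148 157 156 138  95  61  30  12  22  68 102  91  41  19  49  87
   98 102 109 127]]
(355.4, 224) [0.48665341 0.00902326] local [-0.01870959 -0.057766  ]
(363, 219.4) [0.5189249  0.01353483] local [ 0.01380499 -0.05562017]
T hole? [-0.01681937  0.05650067]
```

```bash
python3 - <<'E'
from h import *
D=[.5011,.0676]
for z in(.068,.065,.063,.061,.059,.057):
    manip.move_linear(D+[z],rate=.06); manip.dwell(.04); s=st("z"); print("   M",s["moment"].round(2))
    if np.linalg.norm(s["contact_force"])>9: print("stop"); break
E
```

```text
z 31.5 [0.5008 0.0675 0.0677] F [-0.1  0.8 -1.9] w 0.0137 g 35.0
   M [-0.09  0.07  0.03]
z 31.8 [0.501  0.0676 0.0649] F [-0.2  1.  -1.6] w 0.0137 g 35.0
   M [-0.07 -0.    0.04]
z 32.1 [0.501  0.0676 0.0629] F [-0.4 -0.1 -1.7] w 0.0137 g 35.0
   M [-0.02  0.06  0.03]
z 32.4 [0.501  0.0676 0.0609] F [ 0.7 -0.4 -1.6] w 0.0137 g 35.0
   M [-0.06  0.03  0.01]
z 32.6 [0.501  0.0676 0.0589] F [ 1.3  0.6 -2.2] w 0.0137 g 35.0
   M [-0.08  0.11  0.01]
z 32.9 [0.501  0.0676 0.0569] F [-0.2 -0.6 -0.4] w 0.0134 g 35.0
   M [-0.04  0.11  0.02]
```

```bash
python3 - <<'E'
from h import *
D=[.5011,.0676]
for z in(.055,.053,.0515,.050,.049,.0485,.048,.0475,.047):
    manip.move_linear(D+[z],rate=.04); manip.dwell(.08); s=st("z"); print("   M",s["moment"].round(2))
    f=s["contact_force"]
    if np.linalg.norm(f[:2])>10 or f[2]>22: print("stop"); break
E
```

```text
z 33.3 [0.5011 0.0676 0.0549] F [ 0.5 -0.7 -2. ] w 0.0137 g 35.0
   M [-0.1   0.05  0.1 ]
z 33.6 [0.5016 0.0676 0.0536] F [-1.4 -0.9  4.5] w 0.014 g 35.0
   M [-0.09  0.3  -0.04]
z 33.9 [0.5016 0.0677 0.0519] F [-1.1  0.1  5.5] w 0.0134 g 35.0
   M [-0.07  0.27  0.01]
z 34.3 [0.5016 0.0676 0.0506] F [-0.8 -0.7  6.3] w 0.0134 g 35.0
   M [-0.09  0.37  0.06]
z 34.6 [0.5016 0.0677 0.0497] F [-2.5 -0.4  8. ] w 0.0139 g 35.0
   M [-0.08  0.44 -0.  ]
z 34.9 [0.5016 0.0677 0.0495] F [-3.2  0.2  8.8] w 0.0138 g 35.0
   M [-0.08  0.58 -0.07]
z 35.3 [0.5016 0.0677 0.0495] F [-4.5  0.5 14. ] w 0.0136 g 35.0
   M [-0.13  0.78 -0.02]
z 35.6 [0.5016 0.0676 0.0494] F [-6.3 -0.5 17.9] w 0.0135 g 35.0
   M [-0.13  1.08  0.02]
z 35.9 [0.5016 0.0676 0.0495] F [-8.4 -0.9 20.5] w 0.0138 g 35.0
   M [-0.25  1.29  0.03]
```

```bash
python3 - <<'E'
from h import *
manip.dwell(.3); st("hold")
s=cams.capture("scene"); cv2.imwrite("pics/f.png",cv2.resize(s["image"][190:310,305:465],(800,600),interpolation=cv2.INTER_CUBIC))
E
```

```text
hold 36.2 [0.5016 0.0676 0.0495] F [-7.5 -0.4 21. ] w 0.0137 g 35.0
```

View pics/f.png

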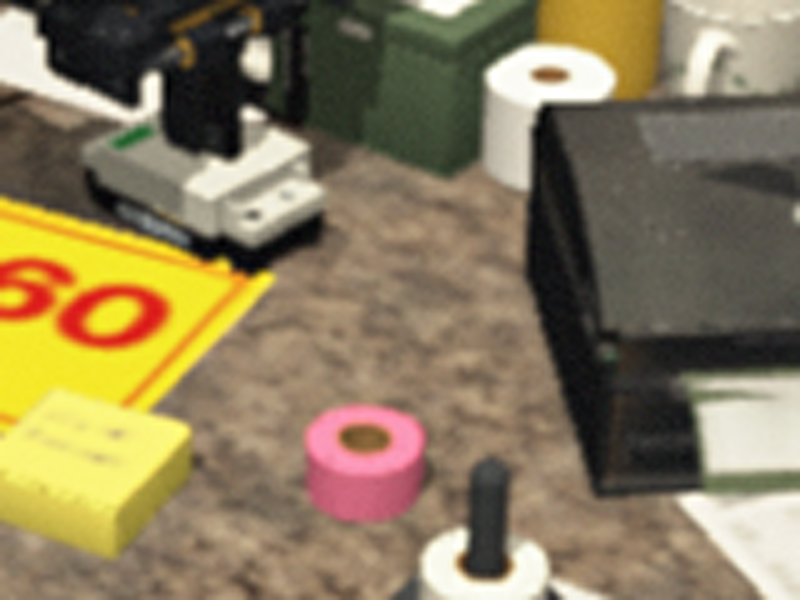

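The cover is flush on the dispenser at (205,190), with the dowels up in the holes. The stand is upright with the white roll on it at (485,560). Handing in.

```bash
python3 -c "
from h import *
print(order.close_job())"
```

```text
the job is handed in; nothing more can be done
None
```

The job is handed in: the yellow roll is on the hub, and the cover is on both dowels and held shut with about 21 N. The stand is upright with the white roll still on it; no verdict came back, and it finished at about 36 s of the 64 s allowed.

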